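# Push the gel cassette home in the free bay of a slotted rack

## Robot

A 6-joint arm with a two-finger parallel gripper is mounted at the origin on a cart in front of the work surface, level with it; the furniture and walls round the work are solid. World frame = base frame: x ahead of the robot, y to its left, z up, the work surface at z = 0. Lengths are in mm, angles in rad, forces in N, time in s.
With the tool pointing down it reaches from about 350 to 875 mm from the base axis. Payload 4.2 kg.
Tool frame: the origin (TCP) lies midway between the tips of the shut fingers; the grasp point (between the pads) lies 19 mm behind it (arm.grip_depth is the distance from the TCP to the grasp point, in mm); z points along the fingers, x is the direction in which the jaws open and shut, and the axes are right-handed (so a half turn about z gives the same grasp; the last joint's range is limited). The gripper opens to 85 mm and grips with 20 to 120 N. Pads are 22 mm wide; open, the fingers measure 114 mm over their backs; the gripper's body (76 mm by 85 mm) begins 54 mm behind the grasp point. The pads swing forward as they close: fully open they stand 13 mm farther back than shut.
Start: joints at [-0.872, 0.385, 0.008, 0, -1.194, -0.259], TCP at [266.111, -565.495, 208.212] pointing down, gripper open.
Joint ranges: [-3.14, 3.14], [-1.21, 2.06], [-1.07, 1.41], [-3.16, 2.05], [-2.99, -0.16], [-3.1, 3.1]. Speed limits (rad/s): [2.79, 2.79, 3.14, 3.14, 3.14, 3.14].

## Interface

Orientations are given as a unit quaternion [x, y, z, w].
In Python, from bench import arm, eyes, find_in, silhouettes gives the robot as it stands. The module is installed in compiled form; this text tells all that it offers.
- The arm moves only by the tool play_rows, never from a script. Its arguments are lists of equal length, an entry for each row: "offset": the shift along the world's x, y, z in mm, a list of three; "turn": the turn about the world's z in rad. In form: {"offset": [[x, y, z], ...], "turn": [turn, ...]}. A call has 1 to 12 rows; each row shifts and turns the pose as measured when the row begins; what a row does not reach is not made up. A row lasts 1/10 s, in which the tool goes at most 50 mm and 8.59 degrees, less where a joint would pass 70% of its speed; a pose out of reach is approached as far as the arm can. A call is refused whole if a number of a shift passes 50 or a number of a turn 0.15, either way. A call with a gripper value outside its range is refused whole. "grip" is the gripper's target within -1 to 1 (fully open at 1, half-way at 0, shut at -1), set as the call begins (left out, the last holds). The fingers move at their own pace and stop on an object; the grip force is fixed at half the most. Time passes only in rows, so rows that do not move let the fingers close. It gives the time, the measured TCP pose, the force and the opening at its end, in the units of the state.
- arm.read_state(): the state, without advancing time (a new reading comes with each control period).
- eyes.get_image(name): name is "side" or "top" or "wrist"; returns (picture, depth): 420x560x3 uint8, red, green, blue; 420x560 float32, mm along the optical axis (not along the pixel's ray), 0 where there is no reading.
- eyes.camera_params(name): a dict with "camera_matrix" (3x3 intrinsics, pixels), "camera_from_world" (4x4, takes a point from world to camera coordinates). Camera axes: x right, y down, z forward; pixel columns grow to the right and rows downward; lengths in mm; the calibration is good to about 2 mm. The wrist camera is an equidistant fisheye: a pixel r from the principal point sees the ray r / f radians off the axis. A picture is of the moment at which its call begins: read the wrist's pose just before it. camera_params takes no time and is no camera call; for the wrist camera it gives the pose at the moment of the call.
- arm.job_done(): hands the job in, once; it reports no verdict.
Trained networks look in the newest picture that a camera, given by its name, has taken for a name from the list of things; names that differ only in an ending like _2 or _b are one class to them, and where a whole thing is asked for, a point or a joint stands for the part that bears it (a point fixed in the world has none). Each returns a list of dicts, best first, with "score" (0 to 1); they miss things now and then, are a little off and sometimes report something else, mostly with a low value. They report only what shows in the picture. A call takes as long as a camera call.
- find_in(camera, query): "bbox" ([centre column, centre row, width, height] in pixels, round what is visible of it).
- silhouettes(camera, query): "mask" (420x560 bool, what is visible of it) and "bbox" ([centre column, centre row, width, height] in pixels, round what is visible of it).
The state is a dict: "clock": time; "joints": joint angles; "joint_vel": joint speeds; "joint_efforts": joint torques, N m; "position": TCP position; "ee_rot": TCP orientation; "contact_force": force on the tool from outside, world axes, zero at the start; "wrist_torque": the same for the moment, N m; "gripper_width": finger opening in mm.
Only numpy, scipy, OpenCV 4.12 (cv2) and the standard library are available. Lean on these libraries where they do the work, as an engineer would, in place of code of your own. Each camera call takes 0.05 s, during which the arm holds its last target. There are 200 camera calls.

## Task

The blue gel cassette lies loose on the worktop in front of the white rack. Slide it into the rack's free lower bay, the one marked by the green strip, past the sprung brake roller and on until it is fully home against the bay's hidden end stop, its indicator pin pressed in. Be gentle, it holds thin glass, and leave the grey cassettes in the rack and the beaker where they are.

Things in the scene. Friction and masses are not known exactly. Their poses are not given: they have to be found in the camera images.
- cassette_center (a point): centre (4 mm over its underside) of the blue-framed gel cassette, a flat plate 100 mm along its own x, 110 mm along its own y, 8 mm thick, vertical corners and upper and lower leading (+x) edge rounded at 4 mm, 0.10 to 0.20 kg. Too wide to grasp across; any side edge may be pushed. Goes in with its x along the bay's x (starts within about 0.6 rad of it). More than 25 N from the fingers is too much for it.
- bay_mouth (a point): middle of the free lower bay's mouth, 4 mm over the worktop, which is the bay's floor; +x into the bay, y across it. Clear width 113 mm (1.5 mm to spare on each side of the cassette), clear height 11 mm, between ribs 8 mm wide with round noses of 4 mm radius; a grey cassette lies above. A flat green strip (45 x 95 mm, cannot be felt) is centred 30 mm before it.
- brake (a joint): orange sprung roller in the free bay's roof, 40 mm behind the mouth, 2 mm into the cassette's path; 0 = down, grows as lifted, m. The cassette's leading edge meets it about 37 mm behind the mouth; pushing under it takes a brief 5 to 10 N at the cassette, after that 1 to 4 N. It then reads about 0.002 and holds the cassette in place.
- home_pin (a joint): green indicator pin in the bay's rigid end stop, m: 0 = out, standing 5 mm before the stop's face; 0.005 = flush, the cassette against the stop, where the force rises steeply. The stop is set anew each time, cannot be seen: its face lies 77 to 95 mm behind the mouth, so the cassette (100 mm) at home stands 5 to 23 mm out. The pin's spring is weak (under 0.5 N).
- rack: white slotted rack fixed to the worktop, 118 mm deep, 44 mm high, about 282 mm wide over its feet; two bays side by side (centres at y = +60.5 and -60.5 mm) in two tiers. Origin on the worktop in the middle of the mouth, +x into the bays, +y to the left bay.
- neighbour_low: grey-framed cassette of the same size standing home in the other lower bay, its rear edge 10 mm out of the mouth; origin at the centre of its underside
- neighbour_up_left: grey-framed cassette of the same size on the upper tier, left (+y of the rack); underside 24 mm over the worktop, rear edge level with the mouth; origin at the centre of its underside
- neighbour_up_right: the same on the upper tier, right (-y of the rack)
- beaker: empty 54 mm beaker, 70 mm tall, standing to the left of the work; origin at the centre of its underside

How it is judged (in metres and radians):
At the end, for the whole second after the job is handed in: the blue cassette lies at rest in the free lower bay, indicator pin pressed in at least 3.5 of its 5 mm (cassette within 1.5 mm of the stop), its centre 20 to 50 mm behind the mouth, within 3 mm of the bay's middle and 2 mm in height, square within 0.035 rad, flat within 0.03 rad (value of joint home_pin above 0.0035 m and x of cassette_center in the frame of bay_mouth between 0.02 and 0.05 m and y of cassette_center in the frame of bay_mouth between -0.003 and 0.003 m and z of cassette_center in the frame of bay_mouth between -0.002 and 0.002 m and angle between the x axis of cassette_center and the x axis of bay_mouth, either way round below 0.035 rad and angle between cassette_center's own z axis and vertical below 0.03 rad and linear speed of cassette below 0.01 m/s); the robot touches nothing.
It fails at once if the fingers press on the blue cassette with more than 25 N (contact force between the fingers and cassette above 25 N).
It fails at once if the grey cassette neighbour_low is shifted by more than 5 mm (distance of neighbour_low from where it was at the start of the episode above 0.005 m).
It fails at once if the grey cassette neighbour_up_left is shifted by more than 5 mm (distance of neighbour_up_left from where it was at the start of the episode above 0.005 m).
It fails at once if the grey cassette neighbour_up_right is shifted by more than 5 mm (distance of neighbour_up_right from where it was at the start of the episode above 0.005 m).
It fails at once if the beaker is shifted by more than 20 mm (distance of beaker from where it was at the start of the episode above 0.02 m).
It also fails if it takes over 61 s, if anything falls off the work surface, if the arm or the gripper's body presses on something with over 40 N, if the wrist force passes 120 N, or if a joint passes its speed limit or range.

## Working session

There is one attempt and no reset: what is moved stays moved. The work goes in short steps, Python scripts to look and compute and a tool call to move; the robot and the scene stay as the last step left them, time stands still between calls to the robot, and variables do not carry over. Pictures are saved under pics/ and viewed, on a budget of 10 in all, crops included, one or two more only if the job needs it, and the job is handed in when it is done.

Besides the shell and the picture viewer there is one more tool, called after "Emit:" as name(argument=value, ...) on one line, values as JSON. play_rows: Moves the arm, as the interface text tells. Its arguments: {"type":"object","properties":{"offset":{"type":"array","items":{"type":"array","items":{"type":"number"}}},"turn":{"type":"array","items":{"type":"number"}},"grip":{"type":"number"}},"required":["offset","turn"]}

```bash
mkdir -p pics
cat > h.py <<'E'
import numpy as np, cv2
from bench import arm, eyes, find_in, silhouettes
def cloud(cam,depth,P):
    K=P["camera_matrix"];v,u=np.mgrid[0:420,0:560]
    X=np.stack([(u-K[0,2])/K[0,0]*depth,(v-K[1,2])/K[1,1]*depth,depth],-1)
    T=np.linalg.inv(P["camera_from_world"])
    return X@T[:3,:3].T+T[:3,3]
def save(n,img): cv2.imwrite("pics/"+n,img[...,::-1])
E
python3 - <<'E'
from h import *
print(arm.read_state())
ims=[]
for c in("top","side"):
    im,d=eyes.get_image(c);P=eyes.camera_params(c);W=cloud(c,d,P);save(c+"0.png",im)
    np.savez(c+"0.npz",W=W,im=im,d=d)
    print(c,np.linalg.inv(P["camera_from_world"]).round(2).tolist(),P["camera_matrix"].tolist())
    for q in("cassette_center","bay_mouth","rack","neighbour_low","neighbour_up_left","beaker","brake","home_pin"):
        for r in silhouettes(c,q)[:3]:
            m=r["mask"]&(d>0)
            p=W[m];print(q,round(r["score"],2),np.round(r["bbox"]),len(p),np.median(p,0).round(1) if len(p) else'', np.percentile(p,[2,98],axis=0).round(0).tolist() if len(p) else'')
E
```

```text
{'clock': 0.0, 'joints': array([-8.72375751e-01,  3.85596573e-01,  6.62508357e-03, -5.08798081e-04,
       -1.19398652e+00, -2.58607867e-01]), 'joint_vel': array([-1.79338296e-03, -8.00843256e-04, -3.31262524e-05, -3.23880629e-03,
        2.60520438e-05,  1.55678572e-04]), 'joint_efforts': array([ 2.12566224e-04, -3.92293167e+01,  1.88403136e+01,  4.18613970e+00,
       -4.57830029e-03, -1.48335198e-05]), 'position': array([ 265.86090918, -564.9379348 ,  207.095732  ]), 'ee_rot': array([ 5.35910048e-01,  8.44274361e-01,  5.51913932e-04, -9.58915210e-04]), 'contact_force': array([ 0.39437402, -0.09227038, -0.55127174]), 'wrist_torque': array([0.01979782, 0.02146102, 0.02595638]), 'gripper_width': 85.60552872200759}
top [[-0.01, -0.99, 0.15, 467.42], [-1.0, 0.01, 0.02, 111.76], [-0.02, -0.15, -0.99, 895.92], [0.0, 0.0, 0.0, 1.0]] [[418.8754737540723, 0.0, 279.36790178159583], [0.0, 418.8754737540723, 213.30541904583578], [0.0, 0.0, 1.0]]
cassette_center 0.57 [319. 275.  61.  56.] 2557 [467.8  49.6   8. ] [[419.0, -4.0, 4.0], [518.0, 104.0, 11.0]]
bay_mouth 0.58 [291. 211.  44.  29.] 60
[... 1115 characters left out ...]
9] [[418.0, -10.0, 1.0], [518.0, 101.0, 10.0]]
bay_mouth 0.58 [296. 249.  29.  33.] 551 [5.985e+02 1.070e+02 1.000e-01] [[578.0, 57.0, -2.0], [630.0, 151.0, 2.0]]
rack 0.58 [353. 266.  98. 115.] 3398 [676.  -87.1  35.1] [[601.0, -109.0, 3.0], [742.0, 150.0, 45.0]]
neighbour_low 0.81 [320. 289.  10.  40.] 366 [606.8 -30.5   7.8] [[594.0, -75.0, 0.0], [620.0, 27.0, 10.0]]
neighbour_up_left 0.89 [337. 231.  57.  32.] 1489 [683.   92.8  32.1] [[634.0, 48.0, 30.0], [733.0, 143.0, 34.0]]
neighbour_up_left 0.52 [322. 290.  11.  43.] 362 [606.9 -29.9   7.8] [[594.0, -74.0, 0.0], [621.0, 27.0, 10.0]]
beaker 0.57 [238. 183.  27.  36.] 786 [541.5 313.5  46.5] [[519.0, 305.0, 3.0], [567.0, 357.0, 69.0]]
```

Run:
```python
from h import *
ims=[]
for c in("top","side"):
    z=np.load(c+"0.npz");W=z["W"];im=z["im"];hsv=cv2.cvtColor(im,cv2.COLOR_RGB2HSV)
    def rect(m,n):
        m=cv2.morphologyEx(m.astype(np.uint8),cv2.MORPH_OPEN,np.ones((2,2)))>0
        p=W[m][:,:2].astype(np.float32)
        r=cv2.minAreaRect(p);print(c,n,len(p),np.round(r[0],1),np.round(r[1],1),round(r[2],2),cv2.boxPoints(r).round(1).tolist())
    for q in("cassette_center","neighbour_up_left","neighbour_up_right"):
        eyes.get_image(c) if q=="cassette_center" else 0
        for r in silhouettes(c,q)[:2]:
            m=r["mask"];Z=W[...,2];zz=np.median(Z[m]);rect(m&(abs(Z-zz)<3),q)
    H,S,V=hsv[...,0],hsv[...,1],hsv[...,2]
    rect((H>40)&(H<85)&(S>80)&(W[...,0]>560)&(W[...,0]<650)&(abs(W[...,2])<4),"strip")
    cx,cy=(300,215) if c=="top" else (300,245)
    ims.append(cv2.resize(im[cy-110:cy+110,cx-145:cx+145],(800,600),interpolation=cv2.INTER_CUBIC)[:, :])
save("a.png",ims[0]);save("b.png",ims[1])
```

```text
top cassette_center 2231 [465.4  51.2] [ 99.8 118.9] 9.22 [[406.70001220703125, 101.9000015258789], [425.70001220703125, -15.399999618530273], [524.2000122070312, 0.6000000238418579], [505.20001220703125, 117.9000015258789]]
top cassette_center 610 [602.7 102. ] [94.9 44.2] 79.26 [[572.2000122070312, 59.5], [615.5999755859375, 51.29999923706055], [633.2999877929688, 144.5], [589.9000244140625, 152.8000030517578]]
top neighbour_up_left 2230 [600.4 102.4] [109.3 265.2] 79.89 [[460.29998779296875, 71.9000015258789], [721.2999877929688, 25.299999237060547], [740.5, 132.89999389648438], [479.5, 179.39999389648438]]
top neighbour_up_right 2177 [577.5   1.4] [121.9 286.9] 67.95 [[421.70001220703125, -1.2000000476837158], [687.5999755859375, -108.9000015258789], [733.2999877929688, 4.0], [467.3999938964844, 111.80000305175781]]
top strip 601 [603.6 102.4] [92.8 43.2] 79.66 [[574.0, 60.599998474121094], [616.5, 52.900001525878906], [633.2000122070312, 144.1999969482422], [590.7000122070312, 151.89999389648438]]
side cassette_center 2361 [ 465.3 -225.6] [660.8 115.7] 89.0 [[401.70001220703125, -555.0], [517.4000244140625, -557.0], [528.9000244140625, 103.69999694824219], [413.20001220703125, 105.80000305175781]]
side neighbour_up_left 1482 [ 578.6 -214.3] [760. 109.] 70.72 [[401.70001220703125, -555.0], [504.6000061035156, -590.9000244140625], [755.5, 126.5], [652.5999755859375, 162.39999389648438]]
side neighbour_up_right 2149 [ 568.  -275.7] [640.7 110. ] 68.97 [[401.70001220703125, -555.0], [504.3999938964844, -594.4000244140625], [734.2999877929688, 3.5999999046325684], [631.5999755859375, 43.099998474121094]]
side strip 395 [603.2 100.9] [93.4 38.5] 76.18 [[573.2999877929688, 60.20000076293945], [610.7000122070312, 51.0], [633.0, 141.6999969482422], [595.5999755859375, 150.89999389648438]]
```

View pics/a.png

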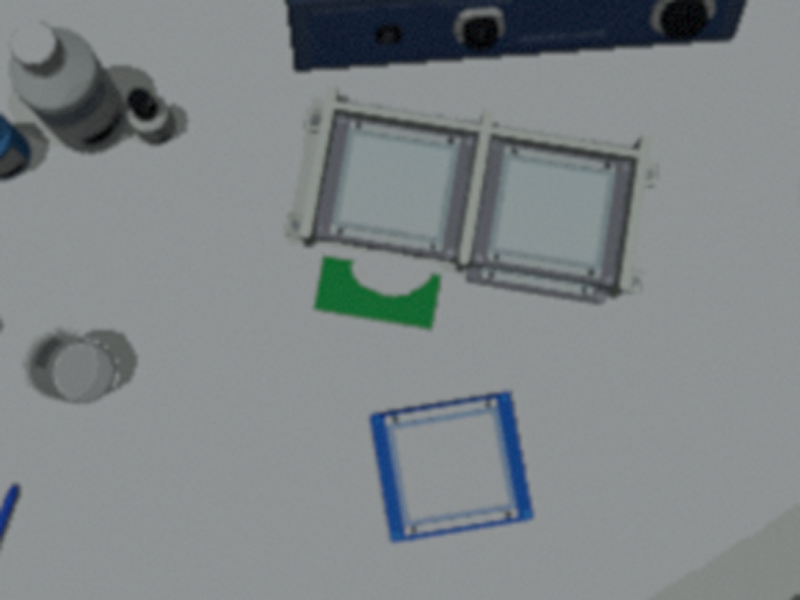

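View pics/b.png

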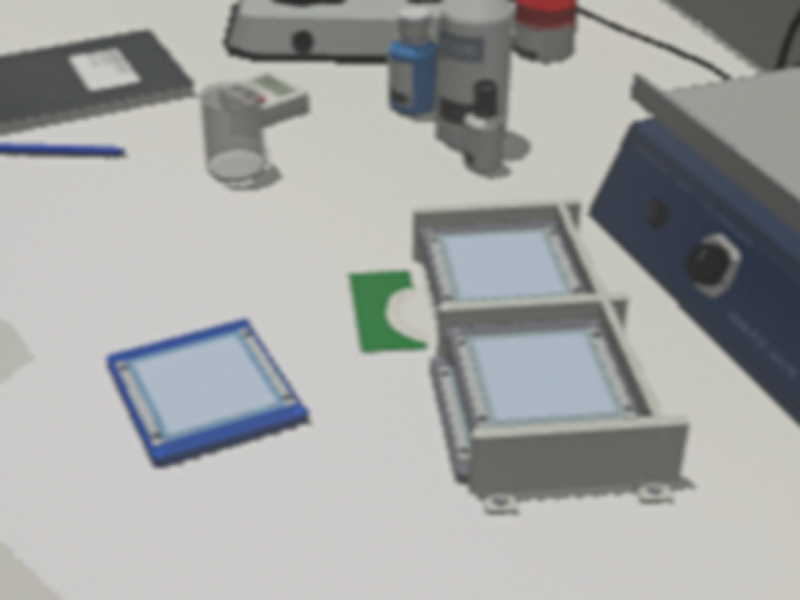

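The images show the cassette centre at about (468, 50) with yaw +0.16. The strip puts the bay mouth at about (633, 97) with yaw −0.18. The cassette is therefore about 75 mm right of the bay axis, so I'll push its right side with two fingers while turning it, then push from the rear.

Emit:
play_rows(offset=[[18, 44, 0], [18, 44, 0], [18, 44, 0], [18, 44, 0], [18, 44, 0], [18, 44, 0], [18, 44, 0], [18, 44, 0], [18, 44, 0], [18, 44, 0], [18, 44, 0], [18, 44, 0]], turn=[0.108, 0.108, 0.108, 0.108, 0.108, 0.108, 0.108, 0.108, 0.108, 0.108, 0.108, 0.108], grip=0.3)

```text
clock: 2.5
position: [485.0, -22.2, 209.6]
ee_rot: [-0.104, 0.995, -0.0, 0.004]
contact_force: [1.0, -0.4, -0.5]
gripper_width: 55.8
```

Emit:
play_rows(offset=[[-3, -17, -30], [0, 0, -40], [0, 0, -40], [0, 0, -40], [0, 0, -30], [0, 0, -12], [0, 0, -8], [0, 0, 0]], turn=[-0.045, 0, 0, 0, 0, 0, 0, 0])

```text
clock: 3.3
position: [488.0, -30.4, 6.5]
ee_rot: [-0.09, 0.996, -0.0, 0.011]
contact_force: [-0.3, 0.6, -0.7]
gripper_width: 55.1
```

Run:
```python
from h import *
s=arm.read_state();print(s["position"],s["ee_rot"],s["contact_force"])
im,d=eyes.get_image("side");save("c.png",cv2.resize(im[190:350,130:345],(800,595),interpolation=cv2.INTER_CUBIC))
im,d=eyes.get_image("wrist");save("w.png",im);print(eyes.camera_params("wrist"))
```

```text
[488.04022267 -30.38238301   6.53077036] [-9.04330637e-02  9.95839032e-01 -6.32825049e-05  1.12462963e-02] [-0.27391998  0.57846321 -0.67290141]
{'camera_matrix': array([[325.1922621 ,   0.        , 276.07991556],
       [  0.        , 325.1922621 , 209.02663576],
       [  0.        ,   0.        ,   1.        ]]), 'camera_from_world': array([[-9.83353312e-01, -1.79612450e-01, -2.74887634e-02,
         4.76110209e+02],
       [-1.79365644e-01,  9.35336116e-01,  3.04916901e-01,
         1.37465714e+02],
       [-2.90556385e-02,  3.04771584e-01, -9.51982170e-01,
         2.12375127e+02],
       [ 0.00000000e+00,  0.00000000e+00,  0.00000000e+00,
         1.00000000e+00]])}
```

View pics/c.png

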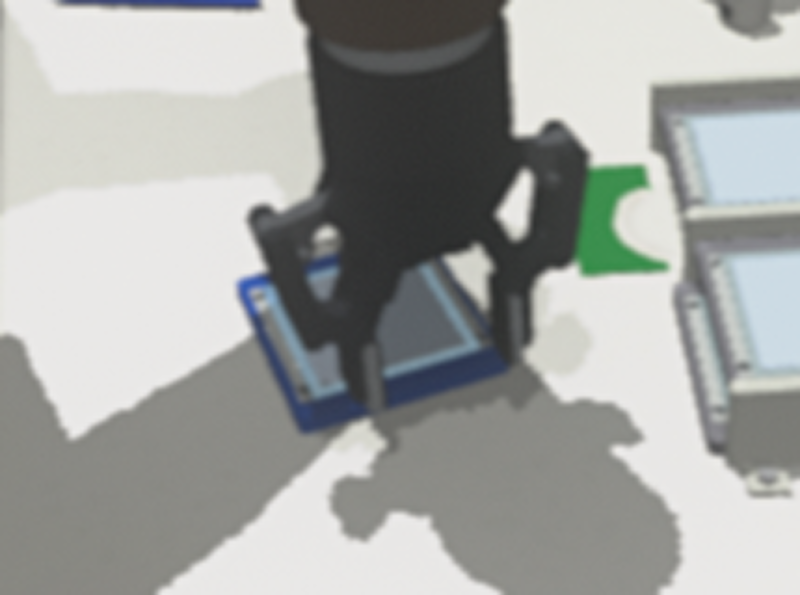

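Emit:
play_rows(offset=[[-8, -2, -3], [-2, 0, -2], [0, 0, -1], [0, 0, 0]], turn=[-0.02, 0, 0, 0])

```text
clock: 3.8
position: [480.5, -31.8, 4.6]
ee_rot: [-0.08, 0.997, 0.001, 0.016]
contact_force: [-0.3, 0.3, -0.4]
gripper_width: 55.7
```

Run:
```python
from h import *
s=arm.read_state();print(s["position"],s["ee_rot"],s["contact_force"])
im,d=eyes.get_image("wrist");save("w1.png",im)
```

```text
[480.4646883  -31.8479348    4.59921232] [-7.97951836e-02  9.96676518e-01  5.73683292e-04  1.63803948e-02] [-0.33779552  0.29529576 -0.37178895]
```

View pics/w1.png

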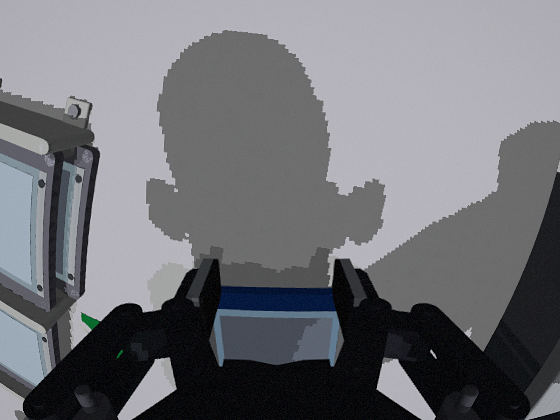

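Emit:
play_rows(offset=[[0, 0, -3], [0, 0, -3], [0, 0, -2], [0, 0, 0]], turn=[0, 0, 0, 0])

```text
clock: 4.25
position: [481.2, -31.7, -3.7]
ee_rot: [-0.08, 0.997, 0.001, 0.017]
contact_force: [-0.8, -0.7, -0.8]
gripper_width: 55.4
```

Emit:
play_rows(offset=[[0, 0, -2], [0, 0, -1], [0, 0, 0]], turn=[0, 0, 0])

```text
clock: 4.55
position: [481.2, -31.7, -7.3]
ee_rot: [-0.08, 0.997, 0.001, 0.017]
contact_force: [0.6, -0.1, 0.7]
gripper_width: 55.6
```

Emit:
play_rows(offset=[[0, 0, -1], [0, 0, -1], [0, 0, 0]], turn=[0, 0, 0])

```text
clock: 4.85
position: [481.2, -31.7, -9.4]
ee_rot: [-0.08, 0.997, 0.001, 0.017]
contact_force: [0.1, -0.0, -0.0]
gripper_width: 55.6
```

Emit:
play_rows(offset=[[0, 0, -1], [0, 0, 0]], turn=[0, 0])

```text
clock: 5.05
position: [481.3, -31.7, -10.4]
ee_rot: [-0.08, 0.997, 0.001, 0.017]
contact_force: [-0.2, -0.4, -0.4]
gripper_width: 55.3
```

Run:
```python
from h import *
im,d=eyes.get_image("side");P=eyes.camera_params("side");W=cloud("side",d,P)
save("e.png",cv2.resize(im[240:320,180:290],(800,582),interpolation=cv2.INTER_CUBIC))
dark=(im.max(2)<70)
m=dark&(W[...,1]<-10)&(W[...,1]>-60)&(abs(W[...,0]-481)<70)&(W[...,2]<60)&(d>0)
for lo in(430,480):
    p=W[m&(W[...,0]>lo)&(W[...,0]<lo+50)];print(lo,len(p),np.percentile(p,[1,50,99],axis=0).round(1).tolist())
```

```text
430 86 [[436.1, -50.6, 7.3], [441.8, -44.4, 42.6], [449.4, -12.0, 59.7]]
480 105 [[505.8, -37.9, 20.2], [508.0, -30.2, 43.7], [517.7, -17.6, 59.6]]
```

View pics/e.png

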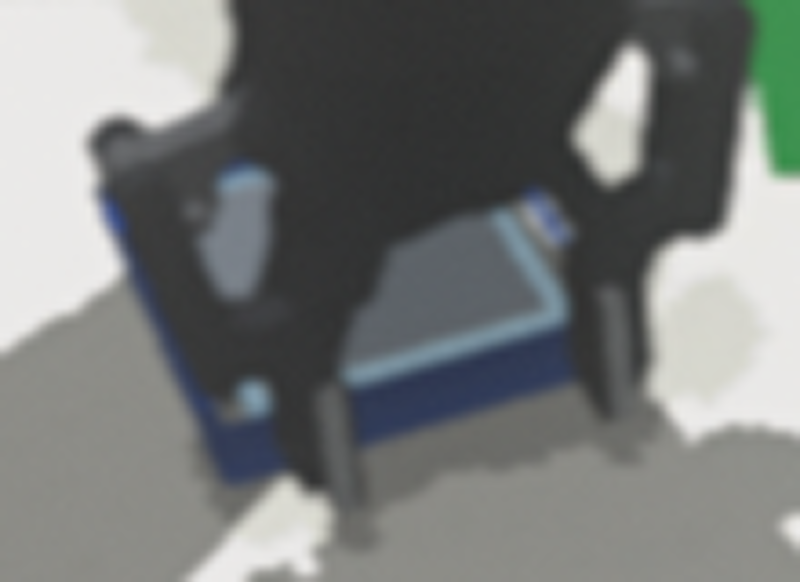

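Run:
```python
from h import *
P=eyes.camera_params("side");K=P["camera_matrix"];T=np.linalg.inv(P["camera_from_world"])
for u,v in((264.6,297.5),(226.8,310)):
    r=T[:3,:3]@np.linalg.solve(K,[u,v,1]);o=T[:3,3]
    for y in(-45,-38,-32,-25): print(u,(o+r*(y-o[1])/r[1]).round(1))
```

```text
264.6 [510.  -45.   26.8]
264.6 [511.5 -38.   20.3]
264.6 [512.8 -32.   14.8]
264.6 [514.3 -25.    8.3]
226.8 [449.3 -45.   16.2]
226.8 [450.  -38.    9.6]
226.8 [450.6 -32.    3.9]
226.8 [451.2 -25.   -2.8]
```

Emit:
play_rows(offset=[[0, 0, -1], [0, 0, -1], [0, 0, 0]], turn=[0, 0, 0])

```text
clock: 5.4
position: [481.4, -31.6, -12.4]
ee_rot: [-0.08, 0.997, 0.001, 0.017]
contact_force: [0.2, -0.4, -0.3]
gripper_width: 55.5
```

Emit:
play_rows(offset=[[0, 0, -1], [0, 0, -1], [0, 0, 0]], turn=[0, 0, 0])

```text
clock: 5.7
position: [481.4, -31.6, -14.6]
ee_rot: [-0.08, 0.997, 0.001, 0.017]
contact_force: [-0.5, 0.4, 0.1]
gripper_width: 55.9
```

Run:
```python
from h import *
s=arm.read_state();print(s["position"],s["joint_efforts"].round(2),s["joints"].round(4).tolist())
im,d=eyes.get_image("side");P=eyes.camera_params("side");W=cloud("side",d,P)
a=cv2.resize(im[240:320,180:290],(800,582),interpolation=cv2.INTER_CUBIC)
save("f.png",a)
for v in range(276,316,3): print(v,[tuple(W[v,u].round(0).astype(int)) for u in(224,228,262,266)],im[v,[224,228,262,266]].sum(1))
```

```text
[481.41796303 -31.63478631 -14.64445643] [  0.   -32.7   10.     2.2    0.08  -0.  ] [0.2758, 0.4325, -0.6297, 0.0118, -0.4748, -0.1261]
276 [(np.int64(451), np.int64(-40), np.int64(80)), (np.int64(456), np.int64(-52), np.int64(88)), (np.int64(509), np.int64(-40), np.int64(66)), (np.int64(515), np.int64(-37), np.int64(63))] [158 148 166 163]
279 [(np.int64(450), np.int64(-49), np.int64(82)), (np.int64(455), np.int64(-51), np.int64(82)), (np.int64(510), np.int64(-33), np.int64(55)), (np.int64(514), np.int64(-40), np.int64(60))] [157 151 164 168]
282 [(np.int64(449), np.int64(-53), np.int64(79)), (np.int64(455), np.int64(-53), np.int64(78)), (np.int64(509), np.int64(-36), np.int64(51)), (np.int64(515), np.int64(-36), np.int64(50))] [157 150 206 191]
285 [(np.int64(449), np.int64(-50), np.int64(72)), (np.int64(455), np.int64(-48), np.int64(68)), (np.int64(509), np.int64(-36), np.int64(45)), (np.int64(515), np.int64(-36), np.int64(43))] [153 191 192 225]
288 [(np.int64(448), np.int64(-50), np.int64(65)), (np.int64(454), np.int64(-47), np.int64(62)), (np.int64(509), np.int64(-34), np.int6
[... 1220 characters left out ...]
64(-35), np.int64(1)), (np.int64(514), np.int64(-35), np.int64(-1))] [194 256 418 419]
309 [(np.int64(445), np.int64(-46), np.int64(20)), (np.int64(451), np.int64(-47), np.int64(20)), (np.int64(506), np.int64(-40), np.int64(-2)), (np.int64(512), np.int64(-43), np.int64(0))] [324 276 420 418]
312 [(np.int64(446), np.int64(-31), np.int64(0)), (np.int64(452), np.int64(-33), np.int64(0)), (np.int64(504), np.int64(-48), np.int64(0)), (np.int64(510), np.int64(-49), np.int64(0))] [544 302 418 417]
315 [(np.int64(445), np.int64(-37), np.int64(-1)), (np.int64(451), np.int64(-40), np.int64(1)), (np.int64(503), np.int64(-55), np.int64(1)), (np.int64(509), np.int64(-54), np.int64(-2))] [348 327 418 417]
```

View pics/f.png

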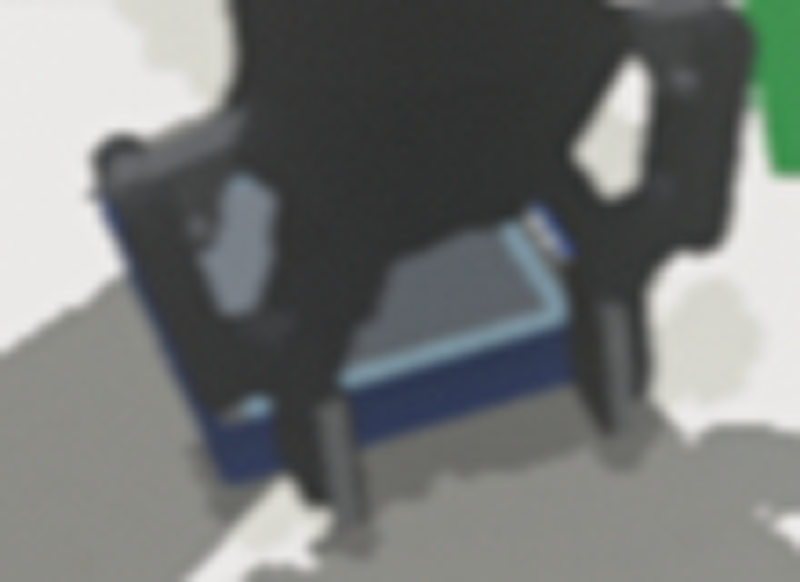

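Emit:
play_rows(offset=[[0, 0, -1], [0, 0, -1], [0, 0, -1], [0, 0, 0]], turn=[0, 0, 0, 0])

```text
clock: 6.15
position: [481.4, -31.6, -17.9]
ee_rot: [-0.08, 0.997, 0.001, 0.017]
contact_force: [-0.3, 0.1, -0.1]
gripper_width: 55.2
```

Emit:
play_rows(offset=[[0, 0, -1], [0, 0, -1], [0, 0, -1], [0, 0, 0]], turn=[0, 0, 0, 0])

```text
clock: 6.55
position: [481.5, -31.6, -21.1]
ee_rot: [-0.08, 0.997, 0.001, 0.017]
contact_force: [-0.0, 0.2, 0.9]
gripper_width: 55.7
```

Run:
```python
from h import *
im,d=eyes.get_image("side");P=eyes.camera_params("side");W=cloud("side",d,P)
for u in(224,228,262,266):
    c=[(v,*W[v,u].round(0).astype(int).tolist()) for v in range(290,320) if W[v,u,2]>5 and W[v,u,1]<-20]; print(u,c[-6:])
im,d=eyes.get_image("wrist");P=eyes.camera_params("wrist");K=P["camera_matrix"]
v,u=np.mgrid[0:420,0:560];x=(u-K[0,2])/K[0,0];y=(v-K[1,2])/K[0,0];r=np.hypot(x,y)+1e-9
X=np.stack([x/r*np.tan(r)*d,y/r*np.tan(r)*d,d],-1);T=np.linalg.inv(P["camera_from_world"]);Y=X@T[:3,:3].T+T[:3,3]
print("cam",T[:3,3],"table seen",np.median(Y[20:60,200:360],(0,1)),np.median(Y[120:180,200:300],(0,1)))
for v in(250,258,262,266,270,280,290,300): print(v,[Y[v,u].round(0).tolist() for u in(208,278,345)])
```

```text
224 [(307, 446, -44, 23), (308, 445, -45, 22), (309, 445, -43, 17), (310, 445, -43, 15), (311, 445, -45, 15), (312, 445, -44, 13)]
228 [(310, 451, -47, 18), (311, 451, -48, 17), (312, 451, -46, 12), (313, 450, -47, 12), (314, 450, -48, 10), (315, 450, -46, 6)]
262 [(295, 509, -33, 22), (296, 509, -32, 19), (297, 509, -31, 16), (298, 509, -32, 14), (299, 508, -32, 13), (300, 508, -31, 10)]
266 [(296, 514, -38, 23), (297, 514, -37, 20), (298, 514, -36, 17), (299, 514, -37, 15), (300, 513, -40, 16), (301, 514, -37, 11)]
cam [ 488.25007645 -109.79424573  144.32931437] table seen [ 4.96657732e+02 -1.40226674e+02 -3.71771360e-01] [ 5.02197039e+02 -8.88646060e+01 -2.92818950e-01]
250 [[516.0, -36.0, -0.0], [482.0, -42.0, -0.0], [449.0, -48.0, -0.0]]
258 [[514.0, -38.0, 11.0], [481.0, -39.0, 1.0], [450.0, -48.0, 8.0]]
262 [[513.0, -38.0, 16.0], [481.0, -36.0, -0.0], [451.0, -48.0, 13.0]]
266 [[512.0, -38.0, 19.0], [480.0, -34.0, -0.0], [452.0, -47.0, 16.0]]
270 [[511.0, -38.0, 22.0], [480.0, -31.0, -1.0], [452.0, -47.0, 20.0]]
280 [[509.0, -38.0, 31.0], [479.0, -26.0, -0.0], [454.0, -47.0, 29.0]]
290 [[508.0, -35.0, 34.0], [478.0, -20.0, 1.0], [454.0, -45.0, 33.0]]
300 [[508.0, -30.0, 34.0], [477.0, -14.0, -0.0], [453.0, -41.0, 34.0]]
```

Emit:
play_rows(offset=[[0, 0, -1], [0, 0, -1], [0, 0, -1], [0, 0, -1], [0, 0, 0]], turn=[0, 0, 0, 0, 0])

```text
clock: 7.15
position: [481.7, -31.6, -25.3]
ee_rot: [-0.08, 0.997, 0.001, 0.017]
contact_force: [-0.5, -0.7, -0.8]
gripper_width: 55.5
```

Emit:
play_rows(offset=[[-0.7, 4, -0.5], [-0.7, 4, 0], [-0.7, 4, 0], [-0.5, 3, 0], [-0.3, 2, 0], [-0.3, 2, 0]], turn=[0, 0, 0, 0, 0, 0])

```text
clock: 7.75
position: [478.0, -11.0, -25.8]
ee_rot: [-0.08, 0.997, 0.001, 0.017]
contact_force: [0.9, -0.4, -0.1]
gripper_width: 55.6
```

Emit:
play_rows(offset=[[-0.6, 3, 0], [-0.7, 3, 0], [-0.8, 3, 0], [-0.8, 3, 0], [-0.9, 3, 0], [-0.9, 3, 0], [-1, 3, 0], [-1, 3, 0], [-1, 3, 0], [-1, 3, 0], [-1, 3, 0], [-1, 3, 0]], turn=[-0.014, -0.014, -0.014, -0.014, -0.014, -0.014, -0.014, -0.014, -0.014, -0.014, -0.014, -0.014])

```text
clock: 8.95
position: [466.1, 27.9, -25.8]
ee_rot: [0.011, 1.0, -0.001, 0.017]
contact_force: [-0.8, -0.1, -0.6]
gripper_width: 55.6
```

```bash
cat >> h.py <<'E'
def cass(cam="top"):
    im,d=eyes.get_image(cam);W=cloud(cam,d,eyes.camera_params(cam))
    h=cv2.cvtColor(im,cv2.COLOR_RGB2HSV)
    m=(h[...,0]>105)&(h[...,0]<130)&(h[...,1]>130)&(W[...,2]>4)&(W[...,2]<13)&(W[...,0]>380)&(W[...,0]<680)&(W[...,1]>-60)&(W[...,1]<200)
    p=W[m][:,:2].astype(np.float32);r=cv2.minAreaRect(p)
    a=np.radians(r[2]);a=(a+np.pi/4)%(np.pi/2)-np.pi/4
    print(cam,len(p),np.round(r[0],1),np.round(r[1],1),"yaw",round(a,3));return im,d,W,m
E
python3 - <<'E'
from h import *
for c in("top","side"):
    z=cass(c)
    if c=="side": save("g.png",cv2.resize(z[0][160:340,150:390],(800,600),interpolation=cv2.INTER_CUBIC))
E
```

```text
top 213 [478.5  94.8] [107.7  75.2] yaw -0.012
side 5 [468.9  93.9] [  4.8 138.3] yaw 0.684
```

View pics/g.png

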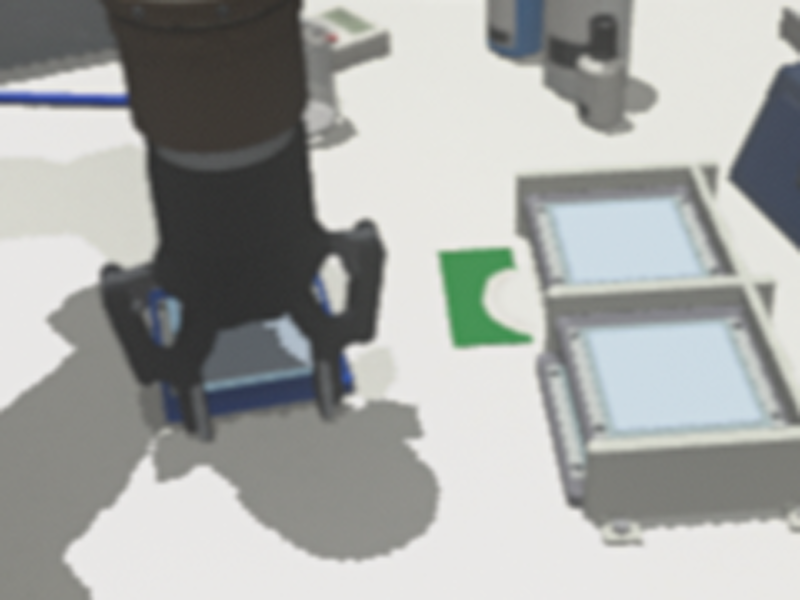

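Emit:
play_rows(offset=[[-0.8, 3, 0], [-0.8, 3, 0], [-0.8, 3, 0], [-0.8, 3, 0], [-0.9, 3, 0], [-0.9, 3, 0], [-0.9, 3, 0], [-0.9, 3, 0], [-0.9, 3, 0], [-0.9, 3, 0], [-0.5, 2, 0]], turn=[-0.014, -0.014, -0.014, -0.014, -0.014, -0.014, -0.014, -0.014, -0.014, -0.014, -0.014])

```text
clock: 10.15
position: [456.0, 62.5, -25.8]
ee_rot: [0.094, 0.995, -0.003, 0.017]
contact_force: [0.2, -1.1, -0.5]
gripper_width: 55.5
```

Emit:
play_rows(offset=[[-3, -15, 0], [-3, -15, 10], [-5, -5, 40], [-40, 0, 10], [-35, 5, 0], [-5, 18, 0], [0, 18, 0], [0, 10, 0]], turn=[0, 0, 0.12, 0.145, 0.145, 0.145, 0.145, 0.145])

```text
clock: 10.95
position: [360.1, 73.8, 35.5]
ee_rot: [-0.334, 0.942, 0.005, 0.017]
contact_force: [0.2, 0.0, 0.6]
gripper_width: 56.0
```

Run:
```python
from h import *
for c in("top","side"):
    z=cass(c);W=z[2];h=cv2.cvtColor(z[0],cv2.COLOR_RGB2HSV)
    m=(h[...,0]>40)&(h[...,0]<85)&(h[...,1]>80)&(W[...,0]>560)&(W[...,0]<650)&(abs(W[...,2])<4)
    r=cv2.minAreaRect(W[m][:,:2].astype(np.float32));print("strip",r)
    if c=="top": save("t2.png",cv2.resize(z[0][140:330,190:443],(800,600),interpolation=cv2.INTER_CUBIC))
print(arm.read_state()["position"])
```

```text
top 466 [468.3 129. ] [107.7  96.5] yaw -0.188
strip ((605.3807373046875, 104.4327392578125), (93.1329116821289, 43.214691162109375), 78.73648834228516)
side 217 [467.1 125.8] [108.5  90.7] yaw -0.182
strip ((604.018310546875, 103.13490295410156), (92.1649398803711, 40.1688232421875), 79.62328338623047)
[360.71259681  74.04767199  35.43177386]
```

View pics/t2.png

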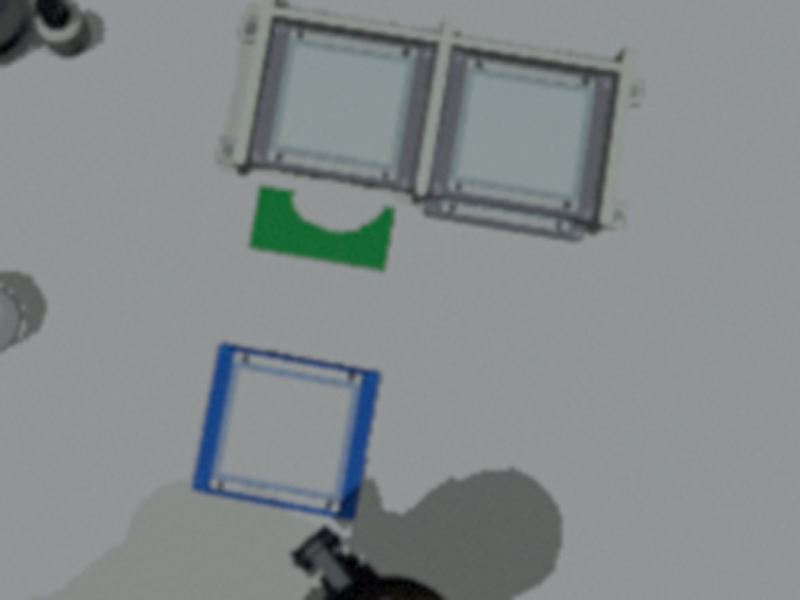

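```bash
cat >> h.py <<'E'
def plane(cam,z):
    P=eyes.camera_params(cam);K=P["camera_matrix"];T=np.linalg.inv(P["camera_from_world"]);v,u=np.mgrid[0:420,0:560]
    r=np.stack([(u-K[0,2])/K[0,0],(v-K[1,2])/K[1,1],np.ones(u.shape)],-1)@T[:3,:3].T
    return (T[:3,3]+r*((z-T[2,3])/r[...,2])[...,None])[...,:2]
def rel(cam="top"):
    im,d,W,m=cass(cam);h=cv2.cvtColor(im,cv2.COLOR_RGB2HSV)
    def R(mask,z,n):
        r=cv2.minAreaRect(plane(cam,z)[mask].astype(np.float32));a=np.radians(r[2]);a=(a+np.pi/4)%(np.pi/2)-np.pi/4
        print(cam,n,np.round(r[0],1),np.round(r[1],1),round(a,3));return np.array(r[0]),a
    c=R(m,8,"cass")
    ms=(h[...,0]>40)&(h[...,0]<85)&(h[...,1]>80)&(W[...,0]>560)&(W[...,0]<650)&(abs(W[...,2])<4)
    if ms.sum()>50: R(ms,0,"strip")
    for q in("neighbour_up_left",):
        for s in silhouettes(cam,q)[:1]:
            k=s["mask"]&(abs(W[...,2]-32)<4)&(W[...,0]>600);k=cv2.morphologyEx(k.astype(np.uint8),cv2.MORPH_OPEN,np.ones((3,3)))>0
            R(k,32,q)
E
python3 - <<'E'
from h import *
rel("top");rel("side")
E
```

```text
top 460 [468.3 129.4] [107.9  96.7] yaw -0.188
top cass [468.2 129.3] [107.7  96.5] -0.192
top strip [605.7 104.5] [92.8 43. ] -0.185
top neighbour_up_left [683.1  89.9] [109.9  99.5] -0.178
side 217 [467.1 126.4] [110.5  90.9] yaw -0.181
side cass [467.  125.3] [106.2  90.8] -0.182
side strip [603.9 102.7] [89.6 40.3] -0.182
side neighbour_up_left [684.2  95.7] [94.5 99.9] -0.186
```

Emit:
play_rows(offset=[[5, 15, 0], [5, 15, 0], [5, 15, 0], [5, 15, 0], [4, 10, 0], [0, 0, -20], [0, 0, -15], [0, 0, 0]], turn=[0.142, 0.142, 0.142, 0.142, 0.14, 0, 0, 0], grip=-0.3)

```text
clock: 12.05
position: [385.6, 140.8, -1.9]
ee_rot: [-0.639, 0.769, 0.009, 0.013]
contact_force: [-0.8, 0.3, 0.4]
gripper_width: 29.7
```

```bash
cat >> h.py <<'E'
def wrist():
    im,d=eyes.get_image("wrist");P=eyes.camera_params("wrist");K=P["camera_matrix"]
    v,u=np.mgrid[0:420,0:560];x=(u-K[0,2])/K[0,0];y=(v-K[1,2])/K[0,0];r=np.hypot(x,y)+1e-9
    X=np.stack([x/r*np.tan(r)*d,y/r*np.tan(r)*d,d],-1);T=np.linalg.inv(P["camera_from_world"]);return im,d,X@T[:3,:3].T+T[:3,3]
E
python3 - <<'E'
from h import *
s=arm.read_state();p=s["position"];print(p,s["ee_rot"],s["gripper_width"])
e=np.array([.9835,-.181]);n=np.array([.181,.9835])
im,d,Y=wrist();save("w3.png",im)
q=Y[...,:2]-p[:2];a=q@e;l=q@n
dark=(im.max(2)<75)&(d>0)&(abs(l)<60)&(abs(a)<30)
for s in(-1,1):
    k=dark&(s*l>8);z=Y[...,2][k];print(s,k.sum(),np.percentile(z,[0.5,2,5,20]),"low a,l:",[ (a[k][i].round(0),l[k][i].round(0),z[i].round(0)) for i in np.argsort(z)[:200:20]])
im,d=eyes.get_image("side");W=cloud("side",d,eyes.camera_params("side"));q=W[...,:2]-p[:2];a=q@e;l=q@n
k=(im.max(2)<60)&(abs(a)<60)&(abs(l)<60)&(d>0)
for b in range(-50,60,10):
    kk=k&(abs(a-b)<5); z=W[...,2][kk];print(b,kk.sum(),np.percentile(z,[1,5,20,50]).round() if kk.sum()>5 else'')
E
```

```text
[385.61525106 140.83164705  -1.89047094] [-0.63931687  0.76878418  0.00915877  0.0126865 ] 29.67747970174738
-1 19037 [27.24758978 35.22198982 48.60238039 75.81168022] low a,l: [(np.float64(-6.0), np.float64(-17.0), np.float64(-2.0)), (np.float64(-11.0), np.float64(-17.0), np.float64(1.0)), (np.float64(-6.0), np.float64(-15.0), np.float64(24.0)), (np.float64(-9.0), np.float64(-15.0), np.float64(25.0)), (np.float64(2.0), np.float64(-15.0), np.float64(26.0)), (np.float64(-1.0), np.float64(-15.0), np.float64(27.0)), (np.float64(11.0), np.float64(-17.0), np.float64(28.0)), (np.float64(11.0), np.float64(-17.0), np.float64(29.0)), (np.float64(8.0), np.float64(-25.0), np.float64(29.0)), (np.float64(11.0), np.float64(-22.0), np.float64(30.0))]
1 18450 [27.28997794 35.85678566 48.87501208 77.78621406] low a,l: [(np.float64(25.0), np.float64(42.0), np.float64(-1.0)), (np.float64(-11.0), np.float64(18.0), np.float64(0.0)), (np.float64(-4.0), np.float64(17.0), np.float64(1.0)), (np.float64(9.0), np.float64(15.0), np.float64(25.0)), (np.float64(11.0), np.float64(15.0), np.float64(26.0)), (np.float64(11.0), np.float64(17.0), np.float64(28.0)), (np.float64(11.0), np.float64(19.0), np.float64(29.0)), (np.float64(11.0), np.float64(16.0), np.float64(29.0)), (np.float64(11.0), np.float64(15.0), np.float64(30.0)), (np.float64(-7.0), np.float64(15.0), np.float64(31.0))]
-50 0 
-40 29 [194. 195. 238. 260.]
-30 273 [156. 164. 190. 229.]
-20 392 [120. 155. 176. 222.]
-10 527 [ 47.  79. 152. 210.]
0 659 [ 33.  42. 107. 183.]
10 838 [ 36.  69. 100. 165.]
20 578 [ 94. 115. 161. 215.]
30 547 [155. 161. 181. 224.]
40 172 [165. 176. 216. 246.]
50 0
```

View pics/w3.png

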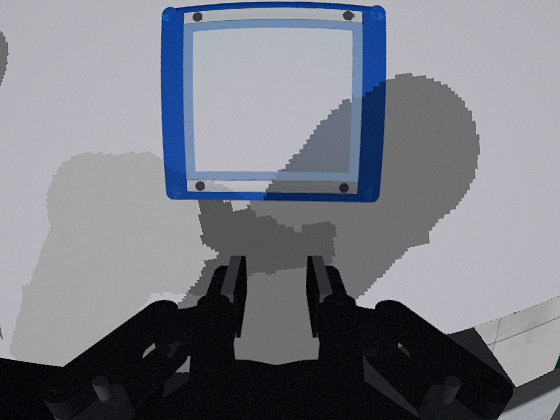

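Emit:
play_rows(offset=[[0.5, 3, -5], [0, 0, -5], [0, 0, -4], [0, 0, -2], [0, 0, 0]], turn=[0, 0, 0, 0, 0])

```text
clock: 12.65
position: [388.0, 145.1, -16.0]
ee_rot: [-0.639, 0.769, 0.009, 0.016]
contact_force: [-0.3, 0.2, 0.3]
gripper_width: 29.8
```

Emit:
play_rows(offset=[[0, -0.5, -2.5], [0, -0.5, -2], [0, 0, -1.5], [0, 0, 0]], turn=[0, 0, 0, 0])

```text
clock: 13.05
position: [388.1, 144.0, -22.4]
ee_rot: [-0.639, 0.769, 0.009, 0.016]
contact_force: [-0.2, -0.2, 0.8]
gripper_width: 30.0
```

Run:
```python
from h import *
p=arm.read_state()["position"];print(p)
e=np.array([.9835,-.181]);n=np.array([.181,.9835])
im,d,Y=wrist();q=Y[...,:2]-p[:2];a=q@e;l=q@n
dark=(im.max(2)<75)&(d>0)&(abs(a)<14)&(abs(l)>13)&(abs(l)<30)&(Y[...,2]>2.5)
print(np.sort(Y[...,2][dark])[:60:5].round(1))
h=cv2.cvtColor(im,cv2.COLOR_RGB2HSV);b=(h[...,0]>105)&(h[...,0]<130)&(h[...,1]>130)&(Y[...,2]>4)&(Y[...,2]<13)
print("rear edge a, l range",np.percentile(a[b],[0.5,99.5]),np.percentile(l[b],[.5,99.5]))
```

```text
[388.07060498 144.04823344 -22.36589561]
[2.5 2.6 2.9 3.2 3.4 3.5 3.8 4.  4.3 4.5 4.8 4.9]
rear edge a, l range [ 31.15764787 128.77525373] [-56.40852315  53.33068337]
```

Emit:
play_rows(offset=[[5, -0.9, 0], [4, -0.7, 0], [3, -0.6, 0], [3, -0.6, 0], [4, -0.7, 0], [5, -0.9, 0], [5, -0.9, 0], [5, -0.9, 0], [5, -0.9, 0], [5, -0.9, 0], [5, -0.9, 0], [5, -0.9, 0]], turn=[0, 0, 0, 0, 0, 0, 0, 0, 0, 0, 0, 0])

```text
clock: 14.3
position: [445.5, 132.7, -22.3]
ee_rot: [-0.639, 0.769, 0.009, 0.015]
contact_force: [-1.2, -0.8, 1.0]
gripper_width: 29.8
```

Emit:
play_rows(offset=[[5, -0.9, 0], [5, -0.9, 0], [5, -0.9, 0], [5, -0.9, 0], [5, -0.9, 0], [5, -0.9, 0], [5, -0.9, 0], [4, -0.7, 0]], turn=[0, 0, 0, 0, 0, 0, 0, 0])

```text
clock: 15.1
position: [488.0, 124.9, -22.4]
ee_rot: [-0.639, 0.769, 0.009, 0.015]
contact_force: [-1.0, 0.4, 0.8]
gripper_width: 30.2
```

Run:
```python
from h import *
print(arm.read_state()["position"]);rel("top")
im,d,Y=wrist();save("w4.png",im)
```

```text
[487.99076851 124.85446266 -22.42789208]
top 244 [561.8 111.5] [107.1  68.7] yaw -0.19
top cass [561.8 111.3] [107.1  68.5] -0.185
top strip [612.6 103.1] [92.7 27.9] -0.191
```

View pics/w4.png

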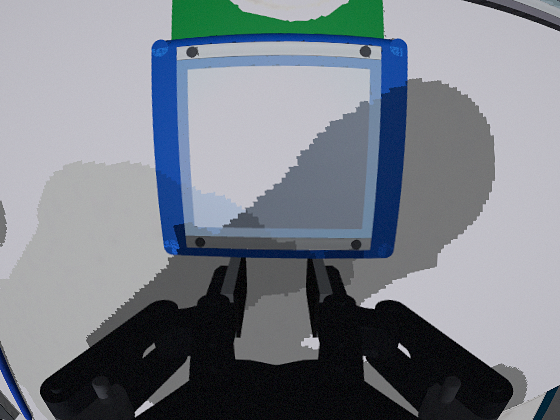

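Emit:
play_rows(offset=[[5, -0.7, 0], [5, -0.7, 0], [5, -0.7, 0], [5, -0.7, 0], [5, -0.7, 0], [4, -0.6, 0], [3, -0.5, 0], [3, -0.5, 0], [3, -0.5, 0], [3, -0.5, 0], [3, -0.5, 0], [3, -0.5, 0]], turn=[0, 0, 0, 0, 0, 0, 0, 0, 0, 0, 0, 0])

```text
clock: 16.45
position: [537.6, 117.0, -22.6]
ee_rot: [-0.639, 0.769, 0.01, 0.014]
contact_force: [-2.1, 0.3, -0.1]
gripper_width: 29.7
```

Run:
```python
from h import *
s=arm.read_state();print(s["position"],s["contact_force"]);
p=s["position"];e=np.array([.9835,-.181]);n=np.array([.181,.9835])
im,d,Y=wrist();q=Y[...,:2]-[635.4,98.5];a=q@e;l=q@n
h=cv2.cvtColor(im,cv2.COLOR_RGB2HSV);b=(h[...,0]>105)&(h[...,0]<130)&(h[...,1]>130)&(Y[...,2]>4)&(Y[...,2]<13)
r=cv2.minAreaRect(Y[b][:,:2].astype(np.float32));print(r,"a",np.percentile(a[b],[.5,99.5]),"l",np.percentile(l[b],[.5,99.5]))
save("w5.png",im)
```

```text
[537.59766788 116.95334022 -22.59756409] [-2.06126799  0.32224011 -0.08810073]
((535.0990600585938, 236.75038146972656), (134.84593200683594, 427.8350830078125), 24.098751068115234) a [-281.61436667    1.859387  ] l [-55.42549814 252.32411169]
```

View pics/w5.png

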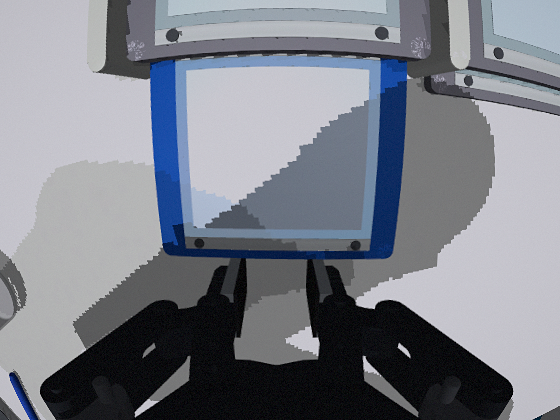

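Emit:
play_rows(offset=[[3, -0.55, 0], [3, -0.55, 0], [3, -0.55, 0], [3, -0.55, 0], [3, -0.55, 0], [2, -0.4, 0], [2, -0.4, 0]], turn=[0, 0, 0, 0, 0, 0, 0])

```text
clock: 17.2
position: [558.7, 113.1, -22.7]
ee_rot: [-0.639, 0.769, 0.01, 0.014]
contact_force: [-2.1, 0.5, 1.4]
gripper_width: 29.9
```

Emit:
play_rows(offset=[[2, -0.4, 0], [2, -0.4, 0], [2, -0.4, 0], [2, -0.4, 0]], turn=[0, 0, 0, 0])

```text
clock: 17.6
position: [565.0, 111.3, -22.8]
ee_rot: [-0.639, 0.769, 0.011, 0.012]
contact_force: [-4.6, 1.7, 4.8]
gripper_width: 29.5
```

Emit:
play_rows(offset=[[2, -0.4, 0], [2, -0.4, 0]], turn=[0, 0])

```text
clock: 17.8
position: [568.3, 110.6, -22.7]
ee_rot: [-0.639, 0.769, 0.011, 0.011]
contact_force: [-3.3, 1.2, 1.2]
gripper_width: 29.9
```

Emit:
play_rows(offset=[[2, -0.4, 0], [2, -0.4, 0], [2, -0.4, 0], [2, -0.4, 0]], turn=[0, 0, 0, 0])

```text
clock: 18.2
position: [577.1, 108.9, -22.7]
ee_rot: [-0.639, 0.769, 0.011, 0.011]
contact_force: [-3.0, 2.0, 2.8]
gripper_width: 30.2
```

Emit:
play_rows(offset=[[2, -0.4, 0], [2, -0.4, 0], [2, -0.4, 0], [2, -0.4, 0]], turn=[0, 0, 0, 0])

```text
clock: 18.6
position: [586.0, 107.2, -22.7]
ee_rot: [-0.639, 0.769, 0.011, 0.012]
contact_force: [-3.8, 1.0, 2.8]
gripper_width: 29.8
```

Emit:
play_rows(offset=[[2, -0.4, 0], [2, -0.4, 0], [2, -0.4, 0], [1, -0.2, 0]], turn=[0, 0, 0, 0])

```text
clock: 19.0
position: [593.9, 105.7, -22.7]
ee_rot: [-0.639, 0.769, 0.011, 0.012]
contact_force: [-3.0, 1.1, 2.2]
gripper_width: 30.0
```

Emit:
play_rows(offset=[[1, -0.2, 0], [1, -0.2, 0], [1, -0.2, 0], [1, -0.2, 0]], turn=[0, 0, 0, 0])

```text
clock: 19.4
position: [598.1, 104.9, -22.7]
ee_rot: [-0.639, 0.769, 0.011, 0.012]
contact_force: [-3.3, 1.4, 2.6]
gripper_width: 30.1
```

Emit:
play_rows(offset=[[1, -0.2, 0], [1, -0.2, 0], [1, -0.2, 0]], turn=[0, 0, 0])

```text
clock: 19.7
position: [601.1, 104.3, -22.7]
ee_rot: [-0.639, 0.769, 0.011, 0.012]
contact_force: [-3.5, 1.6, 3.4]
gripper_width: 29.8
```

Emit:
play_rows(offset=[[1, -0.2, 0], [1, -0.2, 0], [1, -0.2, 0]], turn=[0, 0, 0])

```text
clock: 20.0
position: [603.6, 103.8, -22.7]
ee_rot: [-0.639, 0.769, 0.012, 0.011]
contact_force: [-6.1, 3.8, 4.8]
gripper_width: 30.0
```

Emit:
play_rows(offset=[[1, -0.2, 0], [1, -0.2, 0], [1, -0.2, 0]], turn=[0, 0, 0])

```text
clock: 20.3
position: [603.4, 103.7, -22.7]
ee_rot: [-0.639, 0.769, 0.014, 0.008]
contact_force: [-5.9, 3.4, 5.4]
gripper_width: 29.9
```

Emit:
play_rows(offset=[[1.5, -0.3, 0], [1.5, -0.3, 0]], turn=[0, 0])

```text
clock: 20.5
position: [603.2, 103.7, -22.7]
ee_rot: [-0.639, 0.769, 0.016, 0.006]
contact_force: [-6.7, 3.9, 6.5]
gripper_width: 30.1
```

Emit:
play_rows(offset=[[2, -0.4, 0], [2, -0.4, 0]], turn=[0, 0])

```text
clock: 20.7
position: [603.0, 103.6, -22.7]
ee_rot: [-0.639, 0.769, 0.018, 0.002]
contact_force: [-8.9, 5.6, 7.1]
gripper_width: 29.9
```

Run:
```python
from h import *
s=arm.read_state();print(s["position"],s["contact_force"],s["wrist_torque"])
e=np.array([.9835,-.181]);n=np.array([.181,.9835])
im,d,Y=wrist();q=Y[...,:2]-[635.4,98.5];a=q@e;l=q@n
h=cv2.cvtColor(im,cv2.COLOR_RGB2HSV);b=(h[...,0]>105)&(h[...,0]<130)&(h[...,1]>130)&(Y[...,2]>3)&(Y[...,2]<14)&(abs(a)<60)&(abs(l)<70)
print("a",np.percentile(a[b],[.5,99.5]),"l",np.percentile(l[b],[.5,99.5]))
for s0 in(-45,-30,0,30,45):
    k=b&(abs(l-s0)<4)
    if k.sum()>3: print(s0,k.sum(),np.percentile(a[k],[1,50]).round(1),Y[...,2][k].mean().round(1))
sd,_=eyes.get_image("side")
save("x.png",np.hstack([cv2.resize(im[:330,100:460],(400,366)),cv2.resize(sd[170:330,270:445],(400,366),interpolation=cv2.INTER_CUBIC)]))
```

```text
[603.03648873 103.58821474 -22.66030192] [-8.85342161  5.57273537  7.09537634] [1.47603101 2.4567697  0.18588578]
a [-24.92633854 -12.28694619] l [-55.6286641   52.79838075]
-45 208 [-20.9 -17.6] 7.5
-30 127 [-25.3 -19. ] 7.6
0 139 [-21.3 -19.3] 7.5
30 117 [-24.  -19.2] 7.6
45 252 [-21.3 -16.9] 7.6
```

View pics/x.png

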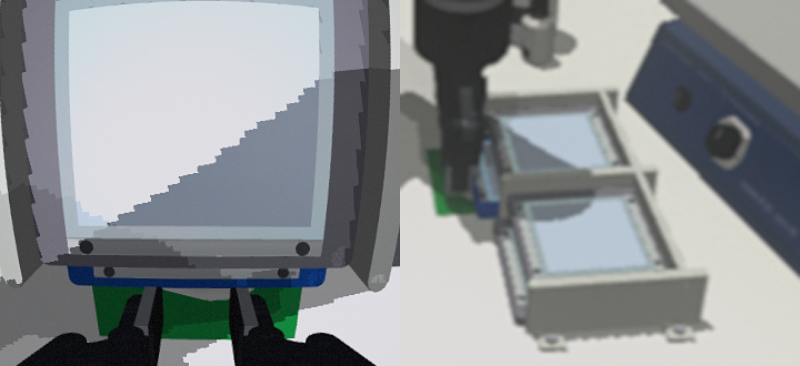

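Emit:
play_rows(offset=[[-2, 0.4, 0], [-5, 0.9, 0], [-15, 3, 0], [-30, 6, 5], [-30, 6, 30], [-30, 6, 40], [0, 0, 40], [0, 0, 0], [0, 0, 0]], turn=[0, 0, 0, 0, 0, 0, 0, 0, 0])

```text
clock: 21.7
position: [493.2, 125.1, 94.9]
ee_rot: [-0.639, 0.769, 0.014, 0.009]
contact_force: [-0.2, -0.5, -1.5]
gripper_width: 30.1
```

Run:
```python
from h import *
s=arm.read_state();print(s["clock"],s["position"],s["contact_force"])
e=np.array([.9835,-.181]);n=np.array([.181,.9835])
for cam in("top","side"):
    im,d=eyes.get_image(cam);W=cloud(cam,d,eyes.camera_params(cam))
    for q in("neighbour_low","neighbour_up_left","neighbour_up_right","beaker"):
        r=silhouettes(cam,q)[:1]
        for t in r: k=t["mask"]&(d>0);print(cam,q,np.round(t["bbox"]),np.median(W[k],0).round(1))
    h=cv2.cvtColor(im,cv2.COLOR_RGB2HSV);Y=plane(cam,8)-[635.4,98.5];a=Y@e;l=Y@n
    b=(h[...,0]>105)&(h[...,0]<130)&(h[...,1]>130)&(abs(a)<40)&(abs(l)<70)
    g=(h[...,0]>40)&(h[...,0]<85)&(h[...,1]>80)&(abs(l)<60)&(abs(a+30)<40)
    print(cam,"blue",b.sum(),"a",np.percentile(a[b],[1,99]),"l",np.percentile(l[b],[1,99]))
    for s0 in(-40,-20,20,40):
        k=b&(abs(l-s0)<8);print(s0,k.sum(),np.percentile(a[k],[2]).round(1) if k.any() else'')
```

```text
21.7 [493.22903802 125.14862425  94.85752724] [-0.17479788 -0.49053563 -1.51199913]
top neighbour_low [348. 209.  52.  17.] [609.1 -19.    7.9]
top neighbour_up_left [299. 176.  61.  57.] [681.6  89.6  32.1]
top neighbour_up_right [355. 184.  54.  53.] [660.5 -28.7  32.1]
top beaker [180. 240.  36.  28.] [545.3 341.6  27.1]
top blue 149 a [-20.20269784   1.8841362 ] l [-52.90285943  54.20928512]
-40 31 [-19.6]
-20 9 [-19.9]
20 8 [-20.1]
40 27 [-20.2]
side neighbour_low [318. 289.  10.  47.] [607.5 -30.5   7.8]
side neighbour_up_left [338. 231.  59.  31.] [682.6  92.2  32.1]
side neighbour_up_right [351. 271.  72.  36.] [660.2 -28.7  32.2]
side beaker [242. 184.  14.  34.] [550.9 309.6  45.3]
side blue 64 a [-21.89221832  -2.17457275] l [-57.39124134  49.92456737]
-40 10 [-21.3]
-20 1 [-20.1]
20 5 [-22.]
40 12 [-20.5]
```

```bash
python3 -c "
from bench import arm
print(arm.job_done())"
```

```text
the job is handed in; nothing more can be done
None
```

I slid the blue cassette into the free lower bay and past the brake roller, until it stopped hard where the end stop should be. The job is handed in at about 22 s of the 61 s allowed. No verdict was reported, and the indicator pin can't be seen, so "home" is inferred from force and position.

- **Method:** I pushed the cassette's right side with two fingers while turning it about 0.34 rad to line it up with the bay. I then pushed its rear edge straight in.
- **Forces:** the brake showed as a bump of about 5 N, followed by about 3 N of running drag. With the leading edge about 78 mm in, the push force rose to about 10 N (about 13 N total at the wrist) with no further advance. The highest reading was well under 25 N; I only saw the force at the end of each move.
- **Final position:** the rear edge stands about 20–22 mm out, so the centre is about 29 mm behind the mouth. It is square to within the measurement noise and about 1 mm off the bay's middle in the top view; the side view, partly hidden, read up to 4 mm off.
- **Surroundings:** the grey cassettes measured where they started, within the noise. The beaker did too in the top view; the side view, where it is partly hidden, differed by a few mm. The arm is clear and touches nothing.

**Disagreements:**
- The finger tips sat about 26–29 mm above the reported tool point, more than the up to 13 mm the description gives. I set the push height from the depth images instead.
- An upward force of 5–7 N on the tool during the last push was not fully explained.
- I viewed 12 pictures, two over the budget of 10.

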